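# Unpin the stone crate and take its lid off

## Task

Open the little plywood stone crate: draw its lock bar back towards you, then pull the steel retaining pin out of the staples by its tab. Lay the pin down on the bare worktop and let go, take it again by its shank, and set it in the pin rest with the tab down in the deep pocket and the tip in the fork; only then lift the lid off by its grip and lay it right way up and flat on the bare worktop beside the crate. Do not drop the pin or the lid, and leave the ring clamp, the white tablet and the leather cuff where they are.

Things in the scene. Friction and masses are not known exactly. Their poses are not given: they have to be found in the camera images.
- crate: Fixed open plywood crate 100 x 110 mm (x, y), rim 50 mm high, on an 8 mm base board (x -155..60, y -63..63 mm). Origin on the worktop under the crate's centre; front (-x) faces the robot; z up. A wooden prop (y -57..-44, x -75..-57, top z 61 mm) carries the pin's neck. The lock bar's guide block: x -147..-89, y -63..-35 mm, up to z = 67 mm. Stones lie inside.
- staple (a point): Centre of the opening of the steel staple next to the collar, at crate x -66, y -28, z 68.5 mm; axes as the crate's. A second one stands at y +12 mm. Both are closed loops 6 mm thick, 26 mm wide over all (x -79..-53), top at z = 82 mm; opening 16 mm wide, 15 mm high (z 61..76). The pin runs through both along the crate's y.
- lock_bar (a joint): Slide of the lock bar, m: 0 = locked (its blade stands behind the pin's collar and keeps the pin in), 0.022 = fully drawn, at its end stop. Moves towards the crate's -x, about 2.5 N of friction, stays where it is left. From 0.013 up the pin is free.
- lock_bar_knob (a point): Grip point of the lock bar's dark steel knob, 11 mm below its top: the knob is 14 mm (crate's x) x 22 mm (crate's y), 40 mm tall (z 70 to 110 mm above the worktop). Moves with the bar; axes as the crate's. The blade, 6 mm thick, runs on from the knob towards +x at z 62..70 mm.
- pin_tab (a point): Centre of the dark upright grip tab of the loose steel pin (80 g, 116 mm long): tab 12 mm wide (pin's x), 34 long (y), 28 high (z). Pin's y points from tab to tip; then follow a 10 x 10 mm neck, 15 long, a collar 36 wide, 18 high, 5 thick, and the shank. At first it sticks out past the crate's -y end; the pin pulls out straight to the crate's -y: 60 mm frees it.
- pin_shank (a point): Middle of the pin's shank, 68 mm from the tab's centre along the pin's y, 5 mm above the pin's flat underside (the tab's centre is 14 mm above it). Shank: square bar 10 x 10 mm, 62 mm long, on the tip side of the collar. Axes: y to the tip, z up when it lies on its underside.
- pin_tip (a point): Tip end face of the pin, 31 mm beyond the shank's middle along the pin's y.
- lid_handle (a point): Grip point of the loose plywood lid (250 g), on its grip bar, 10 mm below the bar's top, 34 mm above the plate's underside. Bar in the lid's middle: 14 mm wide (lid's x), 60 long (y), 36 high over the plate of 100 x 116 x 8 mm. A 5 mm cleat below sits in the crate; a tongue 24 wide stands out 30 mm at the front, between the staples, under the pin. On the worktop this point is 39 mm high.
- pin_rest: Fixed wooden pin rest, base 50 x 144 x 8 mm (y -77..67 mm). Origin on the worktop, z up. The stored pin lies on the base (underside at z = 8 mm) along the rest's y, tip to +y, shank's middle at x 0, y +27 mm. The tip lies in a fork at y = +50 mm, 18 mm wide, reaching z = 22 mm.
- rest_pocket (a point): Where the centre of the stored pin's tab belongs: rest x 0, y -41, z 22 mm; axes as the rest's. Pocket 20 mm wide between two 6 mm walls (y -68..-27 mm), end wall with inner face at y -66 mm, open towards +y and above. Its walls reach z = 44 mm, higher than the tab (36 mm), so fingers find no room at the tab there.
- the_clamp: Bystander: turned wooden ring clamp, 114 x 25 x 22 mm, lying; origin under its centre. Leave alone.
- the_cone: Bystander: round white tablet, 43 mm across, 15 mm high; origin under its centre. Leave alone.
- the_cuff: Bystander: small black leather cuff, 35 x 36 x 29 mm; origin under its centre. Leave alone.
Not all that is in view belongs to the job. What is shaped like the part that bears pin_tab but orange or turquoise is not meant.

How it is judged (in metres and radians):
On the way, in this order (a step that is already met when the one before it is completed fails the run):
1. the lock bar is drawn back, the pin still in the staples (value of joint lock_bar above 0.015 m and y of pin_tip in the frame of crate above 0.012 m), for 0.1 s.
2. the pin is out of both staples (y of pin_tip in the frame of crate below -0.033 m), for 0.1 s.
3. the pin lies on the worktop away from its rest, let go (height (world z) of pin_shank below 0.02 m and height (world z) of pin_tab below 0.025 m and horizontal distance between pin_shank and pin_rest above 0.06 m and contact force between the fingers and pin below 0.05 N and linear speed of pin below 0.03 m/s), for 0.15 s.
4. the pin lies in its rest, let go, the lid still on the crate (x of pin_shank in the frame of pin_rest between -0.007 and 0.007 m and y of pin_shank in the frame of pin_rest between 0.016 and 0.038 m and z of pin_shank in the frame of pin_rest below 0.018 m and y of pin_tab in the frame of pin_rest below -0.025 m and angle between the y axis of pin_shank and the y axis of pin_rest, either way round below 0.15 rad and angle between pin_shank's own z axis and vertical below 0.15 rad and contact force between the fingers and pin below 0.05 N and linear speed of pin below 0.03 m/s and distance between lid_handle and crate below 0.1 m), for 0.2 s.
At the end, for the whole second after the job is handed in: Pin at rest in its rest, tab in the pocket: within 7 mm across, 11 mm along, 5 mm in height and 0.15 rad. Lid at rest right way up and flat (0.06 rad) on the worktop, grip point under 45 mm high and over 100 mm from the crate's centre. Both let go (x of pin_shank in the frame of pin_rest between -0.007 and 0.007 m and y of pin_shank in the frame of pin_rest between 0.016 and 0.038 m and z of pin_shank in the frame of pin_rest below 0.018 m and y of pin_tab in the frame of pin_rest below -0.025 m and angle between the y axis of pin_shank and the y axis of pin_rest, either way round below 0.15 rad and angle between pin_shank's own z axis and vertical below 0.15 rad and contact force between the fingers and pin below 0.05 N and linear speed of each of pin, lid below 0.03 m/s and height (world z) of lid_handle below 0.045 m and angle between lid_handle's own z axis and vertical below 0.06 rad and horizontal distance between lid_handle and crate above 0.1 m and contact force between the fingers and lid below 0.05 N); the robot touches nothing.
It fails at once if the turned wooden ring clamp is shifted by more than 20 mm or tipped (distance of the_clamp from where it was at the start of the episode above 0.02 m or angle between the_clamp's own z axis and vertical above 0.5 rad).
It fails at once if the round white borax tablet is shifted by more than 20 mm or tipped (distance of the_cone from where it was at the start of the episode above 0.02 m or angle between the_cone's own z axis and vertical above 0.5 rad).
It fails at once if the small black leather cuff is shifted by more than 20 mm or tipped (distance of the_cuff from where it was at the start of the episode above 0.02 m or angle between the_cuff's own z axis and vertical above 0.5 rad).
It fails at once if the pin is dropped (falls freely by more than about 12 mm) (contact force between pin and anything else below 0.01 N and linear speed of pin above 0.5 m/s).
It fails at once if the lid is dropped (falls freely by more than about 12 mm) (contact force between lid and anything else below 0.01 N and linear speed of lid above 0.5 m/s).
It also fails if it takes over 56 s, if anything falls off the work surface, if the arm or the gripper's body presses on something with over 40 N, if the wrist force passes 120 N, or if a joint passes its speed limit or range.

## Robot

A 6-joint arm with a two-finger parallel gripper is mounted at the origin on a cart in front of the work surface, level with it; the furniture and walls round the work are solid. World frame = base frame: x ahead of the robot, y to its left, z up, the work surface at z = 0. Lengths are in mm, angles in rad, forces in N, time in s.
With the tool pointing down it reaches from about 350 to 725 mm from the base axis. Payload 6 kg.
Tool frame: the origin (TCP) lies between the finger pads; the fingertips stand 8 mm ahead of it and the grasp point (between the pads) lies 11 mm behind it; z points along the fingers, y is the direction in which the jaws open and shut (so a half turn about z gives the same grasp; the last joint's range is limited). The gripper opens to 85 mm and grips with 20 to 120 N. Pads are 22 mm wide; open, the fingers measure 114 mm over their backs; the gripper's body (76 mm by 85 mm) begins 54 mm behind the grasp point. The pads swing forward as they close: fully open they stand 13 mm farther back than shut.
Start: joints at [1.545, 0.04, 0.085, 0, -1.615, -0.334], TCP at [211.225, 561.568, 239.261] pointing down, gripper open.
Joint ranges: [-2.56, 2.56], [-1.29, 2.01], [-1.08, 1.49], [-3.29, 1.98], [-2.81, -0.18], [-2.99, 2.99]. Speed limits (rad/s): [2.57, 2.57, 3.01, 3.14, 3.14, 3.14].

## Interface

Orientations are given as a rotation vector (axis times angle).
In Python, from station import observe, read_camera, close_job gives the robot as it stands.
- The arm moves only by the tool play_rows, never from a script. Its arguments are lists of equal length, an entry for each row: "delta_pos": the shift along the tool's x, y, z in m, a list of three; "spin": the turn about the tool's z in rad. A call has 1 to 20 rows; each row is the pose to reach, as a shift and turn from the pose commanded when the call began, along the tool's axes at that moment; what a row does not reach only later rows make up. A row lasts 1/12 s, in which the tool goes at most 41.7 mm and 7.16 degrees, less where a joint would pass 70% of its speed; a pose out of reach is approached as far as the arm can. A call with a gripper value outside its range is refused whole. "gripper" is the opening in per cent of the stroke, from 0 (shut) to 100 (fully open), set as the call begins (left out, the last holds). The fingers move at their own pace and stop on an object; "grip_force" is the grip in N (left out, the last holds). Time passes only in rows, so rows that repeat a pose let the fingers close. It gives the time, the measured TCP pose, the force and the opening at its end, in the units of the state.
- observe(): the state, without advancing time (a new reading comes with each control period).
- read_camera(name): name is "scene" or "side" or "wrist"; returns a dict with "img" (384x512x3 uint8, blue, green, red), "z_map" (384x512 float32, mm along the optical axis (not along the pixel's ray), 0 where there is no reading), "mtx" (3x3 intrinsics, pixels), "k1" (the pictures are not rectified: a ray, as slopes to the right and down, at radius r is drawn at 1 + k1 r^2 times it, then the intrinsics apply), "rvec" (rotation vector, rad) and "tvec" (3), from world to camera coordinates, as OpenCV has them. Camera axes: x right, y down, z forward; pixel columns grow to the right and rows downward; lengths in mm; the calibration is good to about 2 mm. A picture is of the moment at which its call begins.
- close_job(): hands the job in, once; it reports no verdict.
The state is a dict: "time_s": time; "joints": joint angles; "dq": joint speeds; "joint_torque": joint torques, N m; "tcp_pos": TCP position; "orientation": TCP orientation; "wrist_force": force on the tool from outside, world axes, zero at the start; "torque": the same for the moment, N m; "finger_gap": finger opening in mm.
Only numpy, scipy, OpenCV 4.12 (cv2) and the standard library are available. Lean on these libraries where they do the work, as an engineer would, in place of code of your own. Each camera call takes 0.05 s, during which the arm holds its last target. There are 200 camera calls.

## Working session

There is one attempt and no reset: what is moved stays moved. The work goes in short steps, Python scripts to look and compute and a tool call to move; the robot and the scene stay as the last step left them, time stands still between calls to the robot, and variables do not carry over. Pictures are saved under pics/ and viewed, about 8 in all and at most 12, crops included, and the job is handed in when it is done.

Besides the shell and the picture viewer there is one more tool, called after "Emit:" as name(argument=value, ...) on one line, values as JSON. play_rows: Moves the arm, as the interface text tells. Its arguments: {"type":"object","properties":{"delta_pos":{"type":"array"},"spin":{"type":"array"},"gripper":{"type":"number"},"grip_force":{"type":"number"}},"required":["delta_pos","spin"]}

```bash
mkdir -p pics
cat > h.py <<'E'
import numpy as np, cv2
from station import observe, read_camera, close_job
def cam(n):
    c=read_camera(n); c['R']=cv2.Rodrigues(np.array(c['rvec'],float))[0]; c['t']=np.array(c['tvec'],float).ravel(); c['K']=np.array(c['mtx'],float); return c
def rays(c,uv):
    uv=np.atleast_2d(np.array(uv,float)); K=c['K']
    d=np.stack([(uv[:,0]-K[0,2])/K[0,0],(uv[:,1]-K[1,2])/K[1,1]],1); s=d.copy()
    for _ in range(20): s=d/(1+c['k1']*(s**2).sum(1,keepdims=True))
    return np.c_[s,np.ones(len(s))]
def onplane(c,uv,z):
    r=rays(c,uv)@c['R']; o=-c['R'].T@c['t']; return o+r*((z-o[2])/r[:,2])[:,None]
def cloud(c):
    v,u=np.mgrid[0:384,0:512]; r=rays(c,np.c_[u.ravel(),v.ravel()]); z=c['z_map'].ravel()
    P=(r*z[:,None]-c['t'])@c['R']; P[z<=0]=np.nan; return P.reshape(384,512,3)
def proj(c,P):
    X=np.atleast_2d(P)@c['R'].T+c['t']; s=X[:,:2]/X[:,2:]; s=s*(1+c['k1']*(s**2).sum(1,keepdims=True))
    return s*[c['K'][0,0],c['K'][1,1]]+[c['K'][0,2],c['K'][1,2]]
E
python3 - <<'E'
from h import *
print(observe())
for n in('scene','side'):
    c=cam(n); cv2.imwrite(f'pics/{n}0.png',c['img']); np.savez(f'{n}0.npz',**c); print(n,-c['R'].T@c['t'],c['R'][2],c['k1'],c['K'][0,0])
E
```

```text
{'time_s': 0.0, 'joints': array([ 1.54470059e+00,  4.08376268e-02,  8.38083245e-02, -4.75586474e-04,
       -1.61551164e+00, -3.33690691e-01]), 'dq': array([ 0.00105268,  0.00105402,  0.00057631, -0.00019768,  0.0018478 ,
       -0.00120231]), 'joint_torque': array([-2.81355278e-04, -3.68209398e+01,  3.47423172e+01,  6.93271860e+00,
       -5.31387384e-03,  2.46763484e-06]), 'tcp_pos': array([211.05712062, 561.31441612, 238.26052637]), 'orientation': array([ 3.08913419e+00, -5.61754240e-01, -3.17528141e-04]), 'wrist_force': array([-0.36888202, -0.3599882 , -0.00699906]), 'torque': array([-0.00115276,  0.00525864,  0.01037192]), 'finger_gap': 85.1624629238826}
scene [ 319.67274543  643.60472386 1077.9901584 ] [ 0.17989265 -0.5428661  -0.82032617] -0.05729505858678634 388.59744068289524
side [-170.13471127 -528.22040709 1147.51339936] [ 0.51741262  0.38499568 -0.76423982] -0.07934389621585297 440.59474485269277
```

View pics/scene0.png

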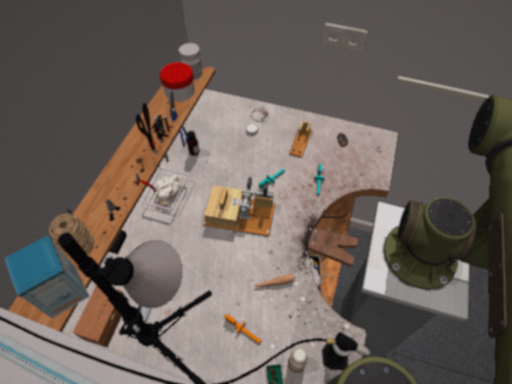

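View pics/side0.png

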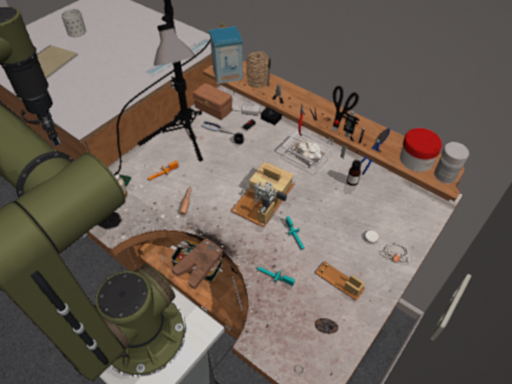

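```bash
cat > m.py <<'E'
from h import *
import sys
C={}
for n in('scene','side'):
    z=np.load(n+'0.npz'); C[n]={k:z[k] for k in z.files}; C[n]['k1']=float(C[n]['k1'])
E
python3 - <<'E'
from m import *
def crop(n,x,y,w,h,f): return cv2.resize(C[n]['img'][y:y+h,x:x+w],None,fx=f,fy=f,interpolation=cv2.INTER_CUBIC)
a=np.hstack([crop('scene',195,165,90,80,4.4),crop('side',225,155,90,80,4.4)])
b=np.hstack([crop('scene',275,110,90,50,4.4),crop('side',305,255,90,50,4.4)])
o=np.vstack([a,b]);print(o.shape);cv2.imwrite('pics/crops.png',o)
for n,pts in dict(scene=[(240,208),(301,138),(275,282),(252,129),(342,139)],side=[(264,195),(340,280),(185,200),(372,237),(326,325)]).items():
    P=cloud(C[n])
    for p in pts: print(n,p,P[p[1],p[0]].round(),onplane(C[n],p,15)[0].round())
E
```

```text
(572, 792, 3)
scene (240, 208) [565.  48.  63.] [577.  19.  15.]
scene (301, 138) [ 465. -344.    9.] [ 464. -338.   15.]
scene (275, 282) [397. 229.  22.] [398. 226.  15.]
scene (252, 129) [ 651. -328.   12.] [ 650. -326.   15.]
scene (342, 139) [ 318. -368.   29.] [ 318. -381.   15.]
side (264, 195) [511. -15. 107.] [571.  30.  15.]
side (340, 280) [ 458. -336.   12.] [ 456. -336.   15.]
side (185, 200) [390. 217.  22.] [394. 221.  15.]
side (372, 237) [ 647. -337.   13.] [ 645. -337.   15.]
side (326, 325) [ 311. -380.   27.] [ 317. -378.   15.]
```

View pics/crops.png

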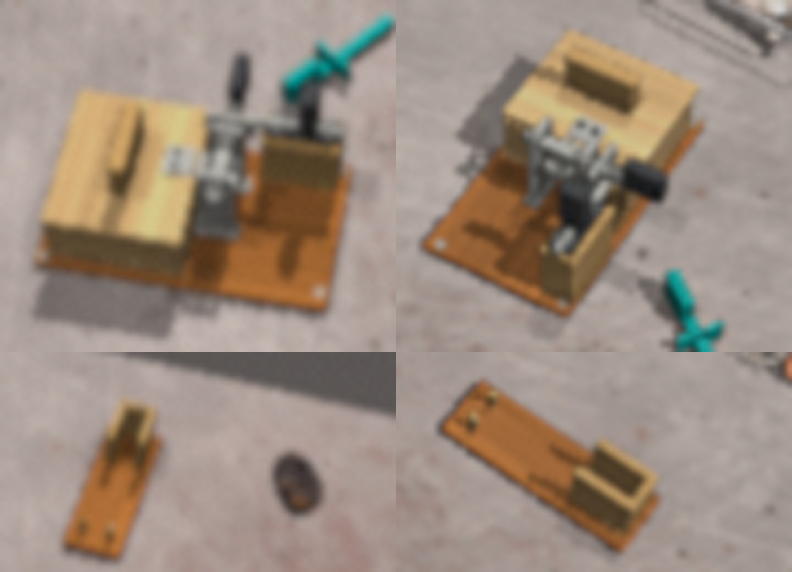

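Run:
```python
from m import *
def fit(obs):
    A=[];B=[]
    for n,(cx,cy,ox),p,loc in obs:
        uv=(cx+(p[0]-ox+.5)/4.4-.5,cy+(p[1]+.5)/4.4-.5); A.append(onplane(C[n],uv,loc[2])[0][:2]); B.append(loc[:2])
    A=np.array(A);B=np.array(B,float);a=A-A.mean(0);b=B-B.mean(0)
    th=np.arctan2((b[:,0]*a[:,1]-b[:,1]*a[:,0]).sum(),(a*b).sum());R=np.array([[np.cos(th),-np.sin(th)],[np.sin(th),np.cos(th)]])
    t=A.mean(0)-R@B.mean(0); print('yaw',th,'t',t.round(1)); print((A-(B@R.T+t)).round(1).tolist()); return th,t
S=(195,165,0);D=(225,155,396)
fit([('scene',S,(330,310),(-155,63,8)),('scene',S,(38,265),(60,63,8)),('side',D,(425,245),(-155,63,8)),('side',D,(567,315),(-155,-63,8)),('side',D,(703,126),(60,-63,8)),
('scene',S,(82,92),(50,-58,58)),('scene',S,(208,108),(-50,-58,58)),('scene',S,(190,245),(-50,58,58)),('scene',S,(43,231),(50,58,58)),
('side',D,(573,29),(50,58,58)),('side',D,(700,92),(50,-58,58)),('side',D,(506,112),(-50,58,58))])
S=(275,110-352/4.4,0);D=(305,255-352/4.4,396)
fit([('scene',S,(65,547),(25,67,8)),('scene',S,(120,558),(-25,67,8)),('side',D,(438,426),(-25,67,8)),('side',D,(480,380),(25,67,8)),('side',D,(622,551),(-25,-77,8)),('side',D,(660,492),(25,-77,8)),
('scene',S,(120,402),(16,-68,44)),('scene',S,(158,405),(-16,-68,44))])
# cloud checks
for n in C:
    P=cloud(C[n]).reshape(-1,3)
    m=(abs(P[:,2]-58)<4)&(np.hypot(P[:,0]-570,P[:,1]-30)<75)&(P[:,0]>520); r=cv2.minAreaRect(P[m][:,:2].astype(np.float32)); print(n,'lid',r,m.sum())
    m=(abs(P[:,2]-9)<4)&(np.hypot(P[:,0]-460,P[:,1]+340)<90); r=cv2.minAreaRect(P[m][:,:2].astype(np.float32)); print(n,'rest',r,m.sum())
    m=(P[:,2]>86)&(P[:,2]<100)&(np.hypot(P[:,0]-580,P[:,1]-30)<70)&(P[:,0]>545); print('bar',np.median(P[m],0),m.sum())
    m=(P[:,2]>100)&(P[:,2]<116)&(np.hypot(P[:,0]-510,P[:,1])<90)&(P[:,0]<545); print('knob',np.median(P[m],0),m.sum())
```

```text
yaw 0.13555983017841214 t [618.7  38.2]
[[1.0, 1.1], [-1.5, 2.2], [2.6, -1.9], [0.4, 2.0], [-5.2, -0.3], [0.8, 2.8], [7.1, 1.3], [-3.4, -0.5], [-1.5, 7.1], [2.5, -4.5], [-5.6, -5.0], [2.7, -4.1]]
yaw -0.0037017134164012452 t [ 461.4 -327.6]
[[-1.1, 4.0], [3.2, 1.2], [0.9, 0.7], [-2.0, -2.0], [-2.1, 0.5], [-0.3, 2.2], [0.4, 0.0], [1.0, -6.7]]
scene lid ((592.5841064453125, 26.316810607910156), (135.6104278564453, 103.42371368408203), 66.25374603271484) 525
scene rest ((458.7877197265625, -341.4114074707031), (166.25352478027344, 170.54937744140625), 87.94273376464844) 374
bar [620.8756209   38.51696077  93.92722085] 96
knob [507.04633696 -21.71886728 109.66517504] 35
side lid ((579.8977661132812, 31.966297149658203), (118.84255981445312, 116.68693542480469), 9.253159523010254) 405
side rest ((450.8888854980469, -340.97674560546875), (159.44017028808594, 158.18560791015625), 87.34707641601562) 536
bar [616.11782427  32.94471861  91.96774281] 91
knob [501.49779726 -26.43440039 109.29308398] 38
```

```bash
cat >> h.py <<'E'
def pose():
    s=observe(); R=cv2.Rodrigues(np.array(s['orientation'],float))[0]; return np.array(s['tcp_pos']),R,s
def cmd(*tg,grasp=True):
    """targets (x,y,z,yaw of tool x): z of the grasp point if grasp"""
    p,R,s=pose(); y0=np.arctan2(R[1,0],R[0,0]); print('t',s['time_s'],'tcp',p.round(1),'yaw',round(y0,4),'tilt',R[:,2].round(4),'gap',round(s['finger_gap'],1),'F',s['wrist_force'].round(1),'q',s['joints'].round(2))
    for x,y,z,w in tg:
        d=np.array([x,y,z-(11 if grasp else 0)])-p
        print((x,y,z,w),'delta',(R.T@d/1000).round(4),'spin',round(-(w-y0),4))
def crate(x,y,z,o=(618.7,38.2),th=.1356): return o[0]+np.cos(th)*x-np.sin(th)*y,o[1]+np.sin(th)*x+np.cos(th)*y,z
E
python3 - <<'E'
from m import *
for n in C:
    P=cloud(C[n]);q=P.reshape(-1,3)
    m=(q[:,2]>120)&(q[:,0]>100)&(q[:,0]<950)&(abs(q[:,1])<700)&(np.hypot(q[:,0],q[:,1])>250)
    h,_,_=np.histogram2d(q[m,0],q[m,1],bins=[range(100,951,50),range(-700,701,100)])
    mx=np.zeros_like(h)
    for x,y,z in q[m]: 
        i,j=int((x-100)//50),int((y+700)//100); 
        if i<17 and j<14: mx[i,j]=max(mx[i,j],z)
    print(n);print(mx.astype(int))
print(crate(-110,-46,260)); cmd((*crate(-75,-30,270),-1.435))
E
```

```text
scene
[[472 173   0   0   0   0   0   0   0   0 149   0   0   0]
 [462 304   0   0   0   0   0   0   0   0 179   0 640   0]
 [452   0   0   0   0   0   0   0   0   0 180 129 643   0]
 [444   0   0   0   0   0   0   0   0   0 148 132 640   0]
 [435 319   0   0   0   0   0   0   0   0   0 132   0   0]
 [428 321   0   0   0   0   0   0   0   0   0 151 161   0]
 [417 322   0   0   0   0   0   0   0   0   0   0 181   0]
 [407 321   0   0   0   0   0   0   0   0   0   0 179   0]
 [396   0   0   0   0   0   0   0   0   0   0 386 187   0]
 [388 232   0   0   0   0   0   0   0   0 416 439 187   0]
 [379 332   0   0   0   0   0   0   0   0 418 477 217 179]
 [371   0   0   0   0   0   0   0   0   0 385 583 221 181]
 [362 322   0   0   0   0   0   0   0   0   0   0 187 182]
 [356   0   0   0   0   0   0   0   0   0   0   0 187 181]
 [344   0   0   0   0   0   0 133   0   0   0 301 189 181]
 [338   0 244 244 228 218 298 185 167 200 297 302 302 182]
 [330   0 246 244 224 130 293 132 131 248 299 303 301 181]]
side
[[778   0   0   0   0   0   0   0   0   0   0   0   0   0]
 [742   0   0   0   0   0 
[... 553 characters left out ...]
4 217 179]
 [388   0   0   0   0   0   0   0   0   0   0 520 219 182]
 [351   0   0   0   0   0   0   0   0   0   0   0 186 181]
 [317   0   0   0   0   0   0   0   0   0   0   0 187 178]
 [284   0 127 128 126 128 134 135 130 128 129 300 187 178]
 [246   0 244 240 229 220 296 184 165 196 298 301 301 181]
 [208   0 245 244 219 131 291 134 131 249 297 302 299 180]]
(np.float64(515.9282582143696), np.float64(-22.24806936824127), 260)
t 0.1 tcp [211.1 561.3 238.4] yaw -0.3598 tilt [-4.0e-04 -1.5e-03 -1.0e+00] gap 85.9 F [ 0.7  0.2 -0. ] q [ 1.54  0.04  0.08 -0.   -1.62 -0.33]
(np.float64(548.4440149267828), np.float64(-1.6634740256273801), 270, -1.435) delta [ 0.514   0.4082 -0.0199] spin 1.0752
```

Emit:
play_rows(delta_pos=[[0.03,0.02,-0.02],[0.06,0.05,-0.02],[0.09,0.07,-0.02],[0.12,0.095,-0.02],[0.15,0.12,-0.02],[0.18,0.14,-0.02],[0.21,0.165,-0.02],[0.24,0.19,-0.02],[0.27,0.215,-0.02],[0.3,0.24,-0.02],[0.33,0.26,-0.02],[0.36,0.285,-0.02],[0.39,0.31,-0.02],[0.42,0.335,-0.02],[0.45,0.36,-0.02],[0.48,0.38,-0.02],[0.5,0.4,-0.02],[0.514,0.408,-0.02],[0.514,0.408,-0.02],[0.514,0.408,-0.02]], spin=[0.06,0.12,0.18,0.24,0.3,0.36,0.42,0.48,0.54,0.6,0.66,0.72,0.78,0.84,0.9,0.96,1.02,1.075,1.075,1.075], gripper=70)

```text
time_s: 1.77
tcp_pos: [548.7, -1.9, 258.4]
orientation: [2.365, -2.066, -0.002]
wrist_force: [0.3, -0.3, -0.3]
finger_gap: 59.4
```

Run:
```python
from h import *
c=cam('wrist'); cv2.imwrite('pics/w1.png',cv2.resize(c['img'],None,fx=1.5,fy=1.5,interpolation=cv2.INTER_CUBIC)); np.savez('w1.npz',**c); print(-c['R'].T@c['t'],c['R'][2])
P=cloud(c).reshape(-1,3); print(np.nanmin(P,0),np.nanmax(P,0))
cmd((*crate(-122,-46,99),-1.435))
```

```text
[559.10123538 -74.73177998 393.68713903] [-0.04058909  0.288394   -0.95665115]
[-970.42076476 -329.8068876  -909.75127894] [ 892.8550457  1035.42194855  346.74978853]
t 1.8167 tcp [548.5  -1.2 258.7] yaw -1.4344 tilt [-1.1e-03 -1.0e-04 -1.0e+00] gap 59.2 F [-0.6 -0.4 -0.7] q [ 0.36 -0.09 -0.01 -0.   -1.65 -0.23]
(np.float64(504.03841343044303), np.float64(-23.87028729877099), 99, -1.435) delta [0.0164 0.0469 0.1708] spin 0.0006
```

View pics/w1.png

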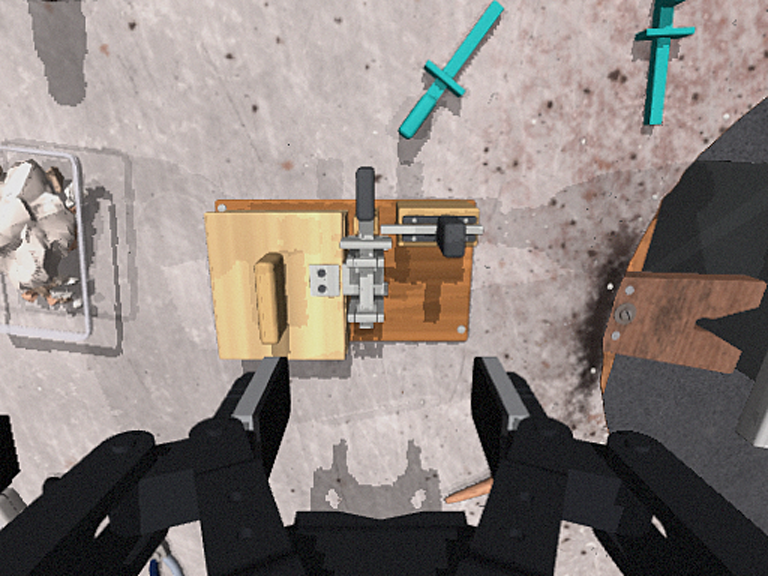

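```bash
cat >> h.py <<'E'
def fit(c,obs,f=1.5):
    A=[];B=[]
    for p,loc in obs:
        uv=((p[0]+.5)/f-.5,(p[1]+.5)/f-.5); A.append(onplane(c,uv,loc[2])[0][:2]); B.append(loc[:2])
    A=np.array(A);B=np.array(B,float);a=A-A.mean(0);b=B-B.mean(0)
    th=np.arctan2((b[:,0]*a[:,1]-b[:,1]*a[:,0]).sum(),(a*b).sum());R=np.array([[np.cos(th),-np.sin(th)],[np.sin(th),np.cos(th)]])
    t=A.mean(0)-R@B.mean(0); print('yaw',th,'t',t.round(1)); print((A-(B@R.T+t)).round(1).tolist()); return th,t
def load(f):
    z=np.load(f); c={k:z[k] for k in z.files}; c['k1']=float(c['k1']); return c
E
python3 - <<'E'
from h import *
c=load('w1.npz')
th,t=fit(c,[((216,200),(60,-63,8)),((479,200),(-155,-63,8)),((471,341),(-155,63,8)),((205,211),(50,-58,58)),((347,211),(-50,-58,58)),((347,360),(-50,58,58)),((219,359),(50,58,58))])
R=np.array([[np.cos(th),-np.sin(th)],[np.sin(th),np.cos(th)]])
for nm,p,z in [('tabtop far',(366,168),89),('tabtop near',(366,215),89),('knobtop ctr',(454,232),110),('bar top ctr',(269,298),94),('staple1 top',(366,242),82)]:
    w=onplane(c,((p[0]+.5)/1.5-.5,(p[1]+.5)/1.5-.5),z)[0]; print(nm,w.round(1),'crate',(R.T@(w[:2]-t)).round(1))
P=cloud(c)
m=(c['img'].max(2)<75)&(P[...,2]>60)&(P[...,2]<125)&(P[...,1]<40)&(P[...,0]>450)
n,l,s,_=cv2.connectedComponentsWithStats(m.astype(np.uint8))
for i in range(1,n):
    if s[i,4]>40:
        q=P[l==i]; top=q[q[:,2]>np.percentile(q[:,2],95)-4]; r=cv2.minAreaRect(top[:,:2].astype(np.float32)); print(s[i],top.mean(0).round(1),'crate',(R.T@(np.array(r[0])-t)).round(1),r)
E
```

```text
yaw 0.12791685197175892 t [618.9  38.5]
[[-0.7, 2.1], [-0.5, 0.8], [-1.6, -0.6], [1.0, -0.6], [-0.7, -1.3], [0.8, -0.2], [1.8, -0.2]]
tabtop far [565.7 -59.7  89. ] crate [-65.4 -90.6]
tabtop near [561.9 -30.2  89. ] crate [-65.3 -60.9]
knobtop ctr [507.  -30.2 110. ] crate [-119.7  -53.9]
bar top ctr [619.7  33.3  94. ] crate [ 0.1 -5.3]
staple1 top [559.7 -11.1  82. ] crate [-65.1 -41.6]
[238 111  12  36  83] [561.1 -41.8  88.3] crate [-64.9 -74.1] ((564.0130004882812, -43.2374267578125), (10.803297996520996, 32.67539978027344), 7.481395721435547)
[268 144  49  28 309] [508.1 -21.3 109.7] crate [-119.5  -48.4] ((506.5899963378906, -24.777856826782227), (12.275162696838379, 20.822790145874023), 6.716660022735596)
[182 172   8  33 158] [616.3  24.6  89.3] crate [ -4.4 -12.7] ((616.1962280273438, 25.3062686920166), (1.0704450607299805, 28.917707443237305), 8.885664939880371)
```

Run:
```python
from h import *
cmd((507,-25,160,-1.441),(507,-25,99,-1.441))
```

```text
t 1.8167 tcp [548.5  -1.2 258.7] yaw -1.4344 tilt [-1.1e-03 -1.0e-04 -1.0e+00] gap 59.2 F [-0.6 -0.4 -0.7] q [ 0.36 -0.09 -0.01 -0.   -1.65 -0.23]
(507, -25, 160, -1.441) delta [0.0179 0.0442 0.1098] spin 0.0066
(507, -25, 99, -1.441) delta [0.0179 0.0441 0.1708] spin 0.0066
```

Emit:
play_rows(delta_pos=[[0.009,0.022,0.03],[0.018,0.044,0.06],[0.018,0.044,0.085],[0.018,0.044,0.11],[0.018,0.044,0.13],[0.018,0.044,0.15],[0.018,0.044,0.165],[0.018,0.044,0.17],[0.018,0.044,0.17],[0.018,0.044,0.17]], spin=[0.007,0.007,0.007,0.007,0.007,0.007,0.007,0.007,0.007,0.007], gripper=47)

```text
time_s: 2.65
tcp_pos: [507.8, -24.6, 90.3]
orientation: [-2.361, 2.072, -0.002]
wrist_force: [0.0, -0.5, 1.0]
finger_gap: 40.2
```

Emit:
play_rows(delta_pos=[[0,0,0],[0,0,0],[0,0,0],[0,0,0],[0,0,0],[0,0,0]], spin=[0,0,0,0,0,0], gripper=0, grip_force=30)

```text
time_s: 3.15
tcp_pos: [507.8, -24.9, 90.7]
orientation: [-2.36, 2.073, -0.001]
wrist_force: [-5.0, 2.0, 6.0]
finger_gap: 13.4
```

Run:
```python
from h import *
cmd((0,0,0,0))
```

```text
t 3.15 tcp [507.8 -24.9  90.7] yaw -1.4414 tilt [ 1.2e-03  2.0e-04 -1.0e+00] gap 13.4 F [-5.  2.  6.] q [ 0.35 -0.18 -0.39  0.   -1.35 -0.22]
(0, 0, 0, 0) delta [-0.0903  0.5005  0.1011] spin -1.4414
```

Emit:
play_rows(delta_pos=[[0,0.003,0],[0,0.006,0],[0,0.009,0],[0,0.012,0],[0,0.015,0],[0,0.018,0],[0,0.021,0],[0,0.022,0],[0,0.022,0],[0,0.022,0]], spin=[0,0,0,0,0,0,0,0,0,0])

```text
time_s: 3.98
tcp_pos: [486.3, -27.8, 90.7]
orientation: [-2.359, 2.072, -0.003]
wrist_force: [-0.4, 1.3, 6.8]
finger_gap: 13.0
```

Emit:
play_rows(delta_pos=[[0,0,0],[0,0,0],[0,0,0],[0,0,0],[0,0,-0.02],[0,0,-0.05],[0,0,-0.08],[0,0,-0.1],[0,0,-0.1]], spin=[0,0,0,0,0,0,0,0,0], gripper=47)

```text
time_s: 4.73
tcp_pos: [487.4, -28.1, 194.4]
orientation: [-2.356, 2.071, -0.008]
wrist_force: [0.4, 0.2, 0.9]
finger_gap: 40.2
```

Run:
```python
from h import *
c=cam('wrist'); np.savez('w2.npz',**c); P=cloud(c)
th=.13;t=np.array([618.9,38.5]);R=np.array([[np.cos(th),-np.sin(th)],[np.sin(th),np.cos(th)]])
m=(c['img'].max(2)<75)&(P[...,2]>60)&(P[...,2]<125)&(P[...,1]<40)&(P[...,0]>450)
n,l,s,_=cv2.connectedComponentsWithStats(m.astype(np.uint8))
for i in range(1,n):
    if s[i,4]>40:
        q=P[l==i]; top=q[q[:,2]>np.percentile(q[:,2],95)-4]; r=cv2.minAreaRect(top[:,:2].astype(np.float32)); print(s[i],top.mean(0).round(1),'crate',(R.T@(np.array(r[0])-t)).round(1),r)
cv2.imwrite('pics/w2.png',c['img'])
cmd((*crate(-66,-75,130,t,th),-1.441),(*crate(-66,-75,75,t,th),-1.441))
```

```text
[156 137  22  56 454] [559.8 -42.6  87.5] crate [-66.5 -73.3] ((562.464599609375, -42.76339340209961), (9.679510116577148, 34.341495513916016), 4.852980613708496)
[200 175  65  36 331] [489.8 -33.3 107.3] crate [-135.7  -51.9] ((491.0856628417969, -30.572998046875), (21.802358627319336, 10.11018180847168), 60.65755844116211)
[ 93 206  19  44 493] [616.   25.8  88.8] crate [ -4.7 -12.8] ((615.9259033203125, 25.1525936126709), (2.095088005065918, 28.805002212524414), 9.237573623657227)
[177 218   5  30  65] [550.3  25.9  69.4] crate [-69.7  -4.1] ((550.3507080078125, 25.40499496459961), (0.47423255443573, 29.38819122314453), 7.074375629425049)
t 4.7833 tcp [486.6 -27.8 191.6] yaw -1.442 tilt [ 3.9e-03  8.0e-04 -1.0e+00] gap 39.9 F [ 0.6  0.2 -0. ] q [ 0.36 -0.27 -0.29  0.   -1.55 -0.23]
(np.float64(563.179475711301), np.float64(-44.422995441508974), 130, -1.441) delta [ 0.0263 -0.0735  0.0729] spin -0.001
(np.float64(563.179475711301), np.float64(-44.422995441508974), 75, -1.441) delta [ 0.0263 -0.0733  0.1279] spin -0.001
```

View pics/w2.png

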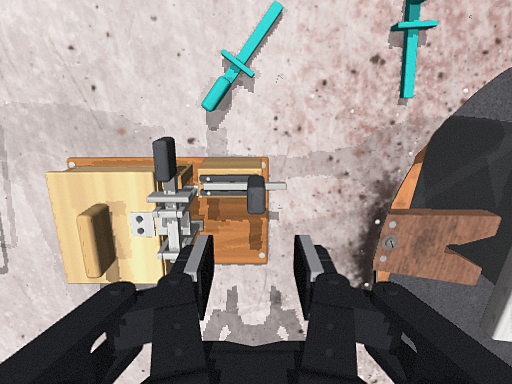

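Run:
```python
from h import *
c=load('scene0.npz');P=cloud(c)
h=cv2.cvtColor(c['img'],cv2.COLOR_BGR2HSV)
m=((h[...,0]>82)&(h[...,0]<98)&(h[...,1]>140)).astype(np.uint8)
n,l,s,_=cv2.connectedComponentsWithStats(m)
for i in range(1,n):
    if s[i,4]>20:
        v,u=np.nonzero(l==i); q=onplane(c,np.c_[u,v],8); print(s[i],q.min(0).round(),q.max(0).round(), cv2.minAreaRect(q[:,:2].astype(np.float32)))
t=np.array([618.9,38.5]);th=.13
cmd((*crate(-66,-79,130,t,th),-1.441),(*crate(-66,-79,83,t,th),-1.441))
```

```text
[315 165   8  29  71] [ 347. -241.    8.] [ 373. -121.    8.] ((361.8232727050781, -181.0995330810547), (23.29949188232422, 120.38335418701172), 2.8975629806518555)
[260 170  24  17  88] [ 488. -179.    8.] [547. -89.   8.] ((516.7487182617188, -135.12417602539062), (105.14664459228516, 23.589208602905273), 51.68916702270508)
t 4.7833 tcp [486.6 -27.8 191.6] yaw -1.442 tilt [ 3.9e-03  8.0e-04 -1.0e+00] gap 39.9 F [ 0.6  0.2 -0. ] q [ 0.36 -0.27 -0.29  0.   -1.55 -0.23]
(np.float64(563.6980122817798), np.float64(-48.38924301636813), 130, -1.441) delta [ 0.0303 -0.0735  0.0729] spin -0.001
(np.float64(563.6980122817798), np.float64(-48.38924301636813), 83, -1.441) delta [ 0.0303 -0.0733  0.1199] spin -0.001
```

Emit:
play_rows(delta_pos=[[0.01,-0.025,0.01],[0.02,-0.05,0.03],[0.03,-0.073,0.05],[0.03,-0.073,0.07],[0.03,-0.073,0.085],[0.03,-0.073,0.1],[0.03,-0.073,0.112],[0.03,-0.073,0.12],[0.03,-0.073,0.12],[0.03,-0.073,0.12]], spin=[0,0,0,0,0,0,0,0,0,0], gripper=38)

```text
time_s: 5.62
tcp_pos: [561.8, -48.4, 69.2]
orientation: [2.36, -2.073, -0.0]
wrist_force: [0.4, 0.5, 0.3]
finger_gap: 32.5
```

Emit:
play_rows(delta_pos=[[0,0,0],[0,0,0],[0,0,0],[0,0,0],[0,0,0],[0,0,0]], spin=[0,0,0,0,0,0], gripper=0, grip_force=40)

```text
time_s: 6.12
tcp_pos: [562.7, -48.2, 70.6]
orientation: [-2.359, 2.072, -0.003]
wrist_force: [-0.7, -0.2, 5.4]
finger_gap: 11.2
```

Run:
```python
from h import *
t=np.array([618.9,38.5]);th=.13
cmd((*crate(-66,-157,84,t,th),-1.441))
```

```text
t 6.1167 tcp [562.7 -48.2  70.6] yaw -1.4416 tilt [ 0.0022 -0.     -1.    ] gap 11.2 F [-0.7 -0.2  5.4] q [ 0.27 -0.01 -0.27  0.   -1.3  -0.14]
(np.float64(573.809475406116), np.float64(-125.7310707261216), 84, -1.441) delta [ 0.0783 -0.001  -0.0024] spin -0.0006
```

Emit:
play_rows(delta_pos=[[0.003,0,-0.001],[0.008,0,-0.001],[0.014,0,-0.001],[0.02,0,-0.001],[0.026,0,-0.001],[0.032,0,-0.001],[0.038,0,-0.001],[0.044,0,-0.001],[0.05,0,-0.001],[0.056,0,-0.001],[0.062,0,-0.001],[0.068,0,-0.001],[0.074,0,-0.001],[0.08,0,-0.001],[0.08,0,-0.001]], spin=[0,0,0,0,0,0,0,0,0,0,0,0,0,0,0])

```text
time_s: 7.37
tcp_pos: [571.9, -129.1, 69.8]
orientation: [2.358, -2.074, -0.0]
wrist_force: [-0.0, -3.4, -0.2]
finger_gap: 11.1
```

Run:
```python
from h import *
c=cam('wrist'); np.savez('w3.npz',**c); cv2.imwrite('pics/w3.png',c['img'])
cmd((605,-230,84,-1.441),(605,-230,23,-1.441))
```

```text
t 7.4167 tcp [ 571.9 -129.    69.8] yaw -1.4429 tilt [-0.0011 -0.0016 -1.    ] gap 11.6 F [ 1.  -3.9 -0.1] q [ 0.12  0.05 -0.21  0.   -1.31  0.01]
(605, -230, 84, -1.441) delta [ 0.1044 -0.0199 -0.003 ] spin -0.0019
(605, -230, 23, -1.441) delta [ 0.1043 -0.02    0.058 ] spin -0.0019
```

View pics/w3.png

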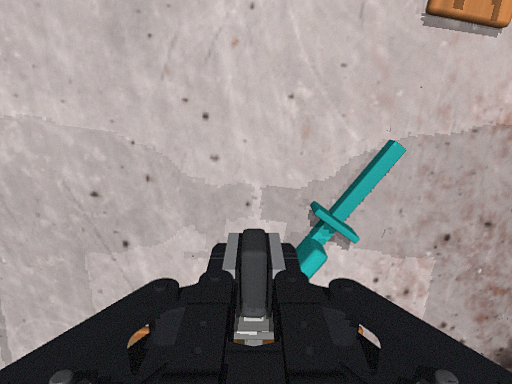

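Emit:
play_rows(delta_pos=[[0.008,-0.001,-0.003],[0.02,-0.004,-0.004],[0.035,-0.007,-0.004],[0.05,-0.01,-0.004],[0.065,-0.013,-0.004],[0.08,-0.016,-0.004],[0.095,-0.019,0.0],[0.104,-0.02,0.01],[0.104,-0.02,0.02],[0.104,-0.02,0.03],[0.104,-0.02,0.038],[0.104,-0.02,0.045],[0.104,-0.02,0.05],[0.104,-0.02,0.05],[0.104,-0.02,0.05]], spin=[0,0,0,0,0,0,0,0,0,0,0,0,0,0,0])

```text
time_s: 8.67
tcp_pos: [605.5, -227.9, 20.4]
orientation: [2.36, -2.073, 0.0]
wrist_force: [-0.9, -0.2, -0.4]
finger_gap: 11.1
```

Run:
```python
from h import *
o=[]
for n,(x,y) in dict(scene=(250,115),side=(290,195)).items():
    c=cam(n); np.savez(n+'4.npz',**c); o.append(cv2.resize(c['img'][y:y+80,x:x+80],None,fx=5,fy=5,interpolation=cv2.INTER_CUBIC))
    print(n,proj(c,[[605,-230,15]]))
cv2.imwrite('pics/s4.png',np.hstack(o))
cmd((605,-230,21,-1.441))
```

```text
scene [[255.49590752 150.21366113]]
side [[335.9647263  228.06522265]]
t 8.7667 tcp [ 606.  -228.1   21.2] yaw -1.4413 tilt [ 1.3e-03 -5.0e-04 -1.0e+00] gap 10.9 F [-0.4  0.7 -0.3] q [-0.05  0.24 -0.09  0.   -1.23  0.18]
(605, -230, 21, -1.441) delta [0.0018 0.0012 0.0112] spin -0.0003
```

View pics/s4.png

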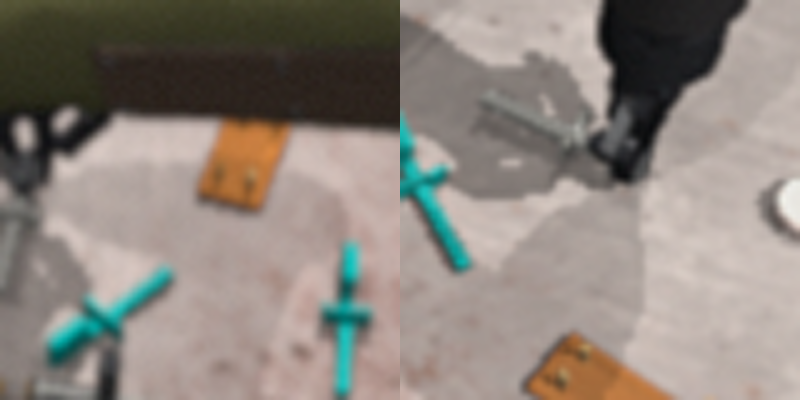

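Emit:
play_rows(delta_pos=[[0,0,0.003],[0,0,0.006],[0,0,0.008],[0,0,0.01],[0,0,0.011],[0,0,0.011],[0,0,0.011]], spin=[0,0,0,0,0,0,0])

```text
time_s: 9.35
tcp_pos: [605.5, -228.2, 9.8]
orientation: [2.36, -2.073, 0.001]
wrist_force: [-2.1, 1.2, 2.9]
finger_gap: 11.3
```

Run:
```python
from h import *
cmd((605,-230,21,-1.441))
```

```text
t 9.35 tcp [ 605.5 -228.2    9.8] yaw -1.4417 tilt [ 2.e-04 -3.e-04 -1.e+00] gap 11.3 F [-2.1  1.2  2.9] q [-0.05  0.25 -0.1   0.   -1.21  0.18]
(605, -230, 21, -1.441) delta [ 0.0017  0.0007 -0.0002] spin -0.0007
```

Contact (about 3 N). Release gently and rise, with the opening limited.

Emit:
play_rows(delta_pos=[[0,0,0],[0,0,0],[0,0,0],[0,0,0],[0,0,0],[0,0,0],[0,0,-0.02],[0,0,-0.05],[0,0,-0.08],[-0.02,0,-0.11],[-0.04,0,-0.14],[-0.06,0,-0.16],[-0.06,0,-0.16],[-0.06,0,-0.16]], spin=[0,0,0,0,0,0,0,0,0,0,0,0,0,0], gripper=45)

```text
time_s: 10.52
tcp_pos: [598.5, -167.8, 171.3]
orientation: [-2.36, 2.07, -0.004]
wrist_force: [1.1, 0.0, -1.0]
finger_gap: 38.1
```

Run:
```python
from h import *
c=cam('wrist'); np.savez('w5.npz',**c); cv2.imwrite('pics/w5.png',c['img']); P=cloud(c)
cmd((605,-230,21,-1.441))
# dark tab
h=cv2.cvtColor(c['img'],cv2.COLOR_BGR2HSV)
for nm,m in [('dark',(c['img'].max(2)<75)),('raised',np.ones(P.shape[:2],bool))]:
    m=m&(P[...,2]>4)&(P[...,2]<45)&(abs(P[...,0]-600)<50)&(P[...,1]<-120)&(P[...,1]>-270)
    n,l,s,_=cv2.connectedComponentsWithStats(m.astype(np.uint8))
    for i in range(1,n):
        if s[i,4]>60:
            q=P[l==i]; print(nm,s[i],q.mean(0).round(1),q.min(0).round(1),q.max(0).round(1),cv2.minAreaRect(q[:,:2].astype(np.float32)))
```

```text
t 10.5667 tcp [ 597.8 -168.2  169.3] yaw -1.441 tilt [ 6.e-04  4.e-04 -1.e+00] gap 38.6 F [ 0.5 -0.7 -0.4] q [ 0.05  0.1   0.02 -0.   -1.49  0.08]
(605, -230, 21, -1.441) delta [0.0622 0.001  0.1593] spin -0.0
dark [249  99  14  39 164] [ 604.6 -221.3   27.8] [ 598.  -239.3   26.1] [ 612.2 -206.1   30. ] ((604.7692260742188, -222.66091918945312), (11.32204532623291, 32.56899642944336), 7.245528221130371)
raised [ 236   98   39  119 1556] [ 600.7 -188.9   17.8] [ 582.8 -239.9    6.5] [ 618.5 -124.8   30.6] ((598.6361083984375, -182.6548309326172), (35.36921310424805, 114.28285217285156), 19.19676971435547)
```

View pics/w5.png

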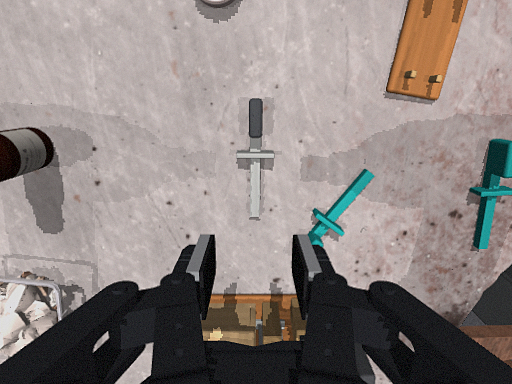

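Emit:
play_rows(delta_pos=[[0.02,0.015,-0.01],[0.045,0.03,-0.02],[0.07,0.045,-0.02],[0.095,0.065,-0.02],[0.12,0.08,-0.02],[0.145,0.1,-0.02],[0.16,0.115,-0.02],[0.168,0.116,-0.02],[0.168,0.116,-0.02],[0.168,0.116,-0.02]], spin=[0.02,0.04,0.06,0.08,0.1,0.12,0.13,0.13,0.13,0.13])

```text
time_s: 11.4
tcp_pos: [504.0, -350.4, 187.9]
orientation: [2.219, -2.223, -0.003]
wrist_force: [0.3, 1.0, -0.2]
finger_gap: 38.3
```

Run:
```python
from h import *
c=cam('wrist'); np.savez('w6.npz',**c); cv2.imwrite('pics/w6.png',cv2.resize(c['img'],None,fx=1.5,fy=1.5,interpolation=cv2.INTER_CUBIC)); P=cloud(c)
cmd((605,-230,21,-1.441))
m=(P[...,2]>38)&(P[...,2]<50)&(abs(P[...,0]-461)<40)&(abs(P[...,1]+375)<40)
q=P[m]; print('walls',cv2.minAreaRect(q[:,:2].astype(np.float32)),len(q),np.median(q[:,2]))
h=cv2.cvtColor(c['img'],cv2.COLOR_BGR2HSV)
# pin from w5
c=load('w5.npz');P=cloud(c);m=(P[...,2]>5)&(P[...,2]<14)&(abs(P[...,0]-597)<30)&(P[...,1]<-120)&(P[...,1]>-182)
q=P[m];print(len(q),q.mean(0).round(1),'slope dx/dy',np.polyfit(q[:,1],q[:,0],1))
uv=[(255.5,98),(256,136),(254.5,218)]
print(onplane(c,uv[:2],28),onplane(c,uv[2:],10))
```

```text
t 11.45 tcp [ 504.4 -349.8  188.2] yaw -1.5718 tilt [-1.5e-03  8.0e-04 -1.0e+00] gap 38.6 F [0.4 0.8 0.5] q [-0.28  0.08  0.03 -0.   -1.53  0.28]
(605, -230, 21, -1.441) delta [-0.1198 -0.1007  0.1781] spin -0.1308
walls ((460.86468505859375, -376.9145812988281), (45.151092529296875, 32.2700309753418), 88.78036499023438) 908 44.42049721050284
558 [ 596.5 -154.1   10.7] slope dx/dy [-1.29248989e-01  5.76625373e+02]
[[ 606.98741432 -239.61625942   28.        ]
 [ 602.27378625 -207.59997228   28.        ]] [[ 592.41814227 -122.98589043   10.        ]]
```

View pics/w6.png

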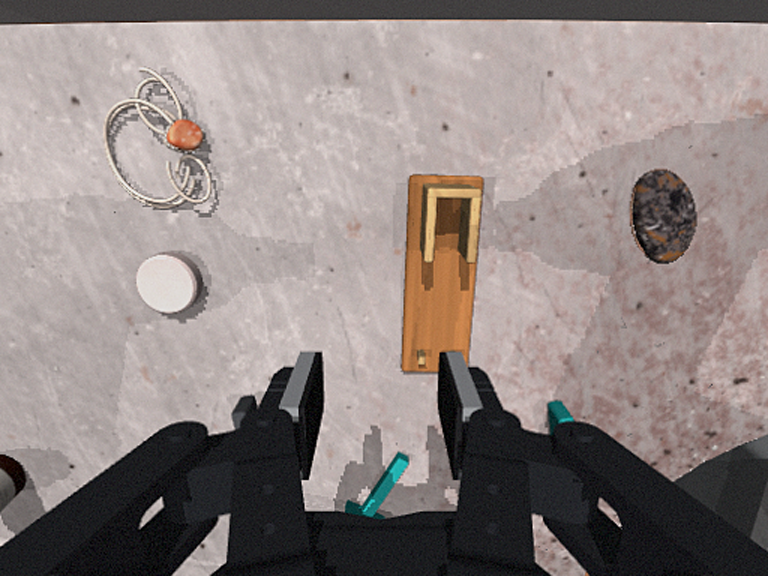

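Run:
```python
from h import *
c=load('w6.npz')
fit(c,[((409,176),(25,-77,8)),((484,178),(-25,-77,8)),((402,372),(25,67,8)),((469,372),(-25,67,8)),((426,188),(16,-72,44)),((481,190),(-16,-72,44)),((425,262),(16,-27,44)),((480,262),(-16,-27,44))])
P=cloud(c)
m=(P[...,2]>38)&(P[...,2]<50)&(abs(P[...,0]-461)<40)&(abs(P[...,1]+375)<40)
q=P[m]
for lo in(-395,-385,-375,-365): 
    s=q[(q[:,1]>lo)&(q[:,1]<lo+10)]; print(lo,s[:,0].min(),s[:,0].max())
m=(P[...,2]>5)&(P[...,2]<12)&(P[...,1]>-340)&(P[...,1]<-262)&(abs(P[...,0]-461)<45)
q=P[m]
for lo in(-335,-320,-305,-290,-275):
    s=q[(q[:,1]>lo)&(q[:,1]<lo+12)]; print(lo,s[:,0].min(),s[:,0].max())
yaw=.13
g=np.array([604.6,-223.6])+51*np.array([-np.sin(yaw),np.cos(yaw)]); print(g)
cmd((*g,110,-1.441),(*g,20.5,-1.441))
```

```text
yaw -0.016803960281437248 t [ 461.4 -327.3]
[[-0.1, 0.7], [0.4, 1.2], [0.4, -0.7], [0.4, -1.4], [0.9, 0.2], [0.5, 0.8], [-0.4, -0.2], [-2.2, -0.6]]
-395 444.5446404528425 476.63277968393237
-385 444.7182805582441 476.9116640363127
-375 444.97099432860495 477.1163735561121
-365 445.17542064777194 477.329610839696
-335 437.4063121125034 486.47983161424037
-320 437.37347698351346 487.25893386805217
-305 437.84672588861025 487.14947525561985
-290 438.0984421154455 487.9823867842214
-275 438.43209639295696 487.8912591810926
[ 597.98865873 -173.03034342]
t 11.45 tcp [ 504.4 -349.8  188.2] yaw -1.5718 tilt [-1.5e-03  8.0e-04 -1.0e+00] gap 38.6 F [0.4 0.8 0.5] q [-0.28  0.08  0.03 -0.   -1.53  0.28]
(np.float64(597.9886587263956), np.float64(-173.03034342054582), 110, -1.441) delta [-0.1768 -0.0935  0.0891] spin -0.1308
(np.float64(597.9886587263956), np.float64(-173.03034342054582), 20.5, -1.441) delta [-0.1767 -0.0937  0.1786] spin -0.1308
```

Emit:
play_rows(delta_pos=[[-0.025,-0.013,0],[-0.05,-0.027,0],[-0.08,-0.042,0],[-0.11,-0.058,0.01],[-0.14,-0.074,0.03],[-0.165,-0.088,0.06],[-0.177,-0.094,0.09],[-0.177,-0.094,0.115],[-0.177,-0.094,0.135],[-0.177,-0.094,0.15],[-0.177,-0.094,0.163],[-0.177,-0.094,0.173],[-0.177,-0.094,0.178],[-0.177,-0.094,0.178],[-0.177,-0.094,0.178]], spin=[-0.02,-0.04,-0.06,-0.08,-0.1,-0.12,-0.131,-0.131,-0.131,-0.131,-0.131,-0.131,-0.131,-0.131,-0.131], gripper=38)

```text
time_s: 12.7
tcp_pos: [598.9, -173.3, 12.0]
orientation: [-2.361, 2.072, -0.001]
wrist_force: [-0.0, 0.6, 1.3]
finger_gap: 32.5
```

Run:
```python
from h import *
cmd((598,-173,20.7,-1.441))
```

```text
t 12.7 tcp [ 598.9 -173.3   12. ] yaw -1.4406 tilt [ 8.e-04 -4.e-04 -1.e+00] gap 32.5 F [-0.   0.6  1.3] q [ 0.04  0.19 -0.17  0.   -1.21  0.09]
(598, -173, 20.7, -1.441) delta [-0.0004  0.0009  0.0023] spin 0.0004
```

Emit:
play_rows(delta_pos=[[0,0.001,0.002],[0,0.001,0.003],[0,0.001,0.003]], spin=[0,0,0])

```text
time_s: 12.95
tcp_pos: [597.7, -173.5, 8.8]
orientation: [-2.361, 2.072, -0.001]
wrist_force: [0.0, 0.1, -0.5]
finger_gap: 32.7
```

Emit:
play_rows(delta_pos=[[0,0,0],[0,0,0],[0,0,0],[0,0,0],[0,0,0],[0,0,0]], spin=[0,0,0,0,0,0], gripper=0, grip_force=60)

```text
time_s: 13.45
tcp_pos: [597.8, -173.5, 8.9]
orientation: [-2.361, 2.072, -0.001]
wrist_force: [0.1, 0.2, 3.7]
finger_gap: 7.8
```

Run:
```python
from h import *
cmd((598,-173,20.7,-1.441))
```

```text
t 13.45 tcp [ 597.8 -173.5    8.9] yaw -1.4406 tilt [ 7.e-04 -4.e-04 -1.e+00] gap 7.8 F [0.1 0.2 3.7] q [ 0.04  0.19 -0.18  0.   -1.2   0.09]
(598, -173, 20.7, -1.441) delta [-0.0005 -0.0003 -0.0008] spin 0.0004
```

Emit:
play_rows(delta_pos=[[0,0,-0.004],[0,0,-0.01],[0,0,-0.02],[0,0,-0.03],[0,0,-0.045],[0,0,-0.06],[0,0,-0.07],[0,0,-0.075],[0,0,-0.075]], spin=[0,0,0,0,0,0,0,0,0])

```text
time_s: 14.2
tcp_pos: [598.3, -173.5, 85.3]
orientation: [-2.36, 2.071, -0.004]
wrist_force: [0.3, 0.4, -1.0]
finger_gap: 7.5
```

Run:
```python
from h import *
c=cam('wrist'); np.savez('w7.npz',**c); P=cloud(c)
m=(P[...,2]>60)&(P[...,2]<120)&(P[...,1]<-190)&(abs(P[...,0]-605)<25)
q=P[m]; print(len(q),q.mean(0),q.min(0),q.max(0))
d=m&(c['img'].max(2)<75); t=P[d]; print('tab',len(t),t.mean(0)); print('top z slope',np.polyfit(t[:,1],t[:,2],1), 'dx/dy',np.polyfit(t[:,1],t[:,0],1)[0]) if len(t)>20 else 0
c=cam('side'); cv2.imwrite('pics/s7.png',cv2.resize(c['img'][180:260,270:370],None,fx=7,fy=7,interpolation=cv2.INTER_CUBIC))
cmd((462,-317.4,95,-1.591),(462,-317.4,29,-1.591))
```

```text
3994 [ 602.4250858  -214.2649478    99.20852625] [ 582.5700252  -240.16309505   77.50863099] [ 613.74382977 -190.0009368   106.744071  ]
tab 798 [ 604.87970857 -223.30380144  102.91864846]
top z slope [1.11079295e-01 1.27723077e+02] dx/dy -0.1011402590153822
t 14.3 tcp [ 597.2 -173.3   82.8] yaw -1.441 tilt [-6.e-04  4.e-04 -1.e+00] gap 7.6 F [-0.3 -0.1 -1.7] q [ 0.04  0.14 -0.1  -0.   -1.34  0.09]
(462, -317.4, 95, -1.591) delta [ 0.1254  0.1527 -0.0012] spin 0.15
(462, -317.4, 29, -1.591) delta [0.1254 0.1527 0.0648] spin 0.15
```

View pics/s7.png

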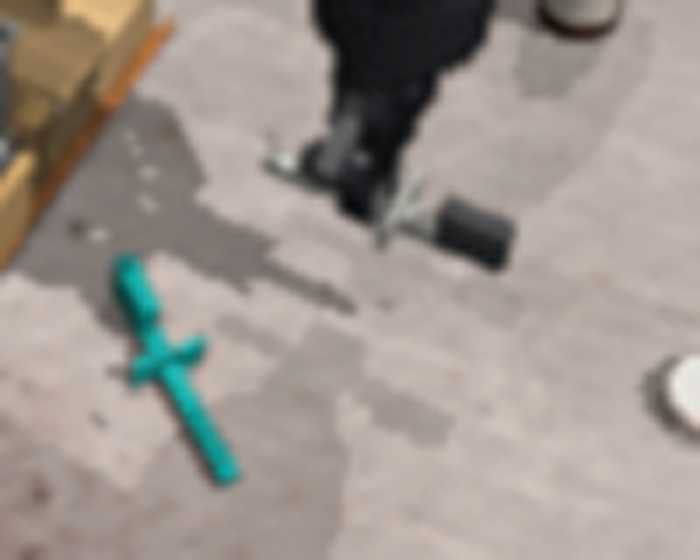

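Emit:
play_rows(delta_pos=[[0.004,0.005,0],[0.014,0.018,0],[0.028,0.034,0],[0.042,0.051,0],[0.056,0.068,0],[0.07,0.085,0],[0.084,0.102,0],[0.098,0.119,0],[0.11,0.135,0],[0.12,0.146,0],[0.125,0.152,0],[0.125,0.153,0],[0.125,0.153,0]], spin=[0.005,0.02,0.035,0.05,0.065,0.08,0.1,0.12,0.135,0.145,0.15,0.15,0.15])

```text
time_s: 15.38
tcp_pos: [461.7, -317.3, 83.2]
orientation: [-2.198, 2.244, 0.0]
wrist_force: [-0.3, 0.1, -0.9]
finger_gap: 7.9
```

Run:
```python
from h import *
c=cam('wrist'); np.savez('w8.npz',**c); cv2.imwrite('pics/w8.png',c['img']); P=cloud(c)
m=(P[...,2]>90)&(P[...,2]<112)&(P[...,1]<-330)&(P[...,1]>-400)&(abs(P[...,0]-461)<30)&(c['img'].max(2)<75)
q=P[m]; q=q[q[:,2]>99]; print('tabtop',len(q),cv2.minAreaRect(q[:,:2].astype(np.float32)),q.mean(0),np.polyfit(q[:,1],q[:,2],1)[0])
m=(P[...,2]>38)&(P[...,2]<50)&(abs(P[...,0]-461)<40)&(abs(P[...,1]+375)<40)
q=P[m]
for lo in(-395,-385,-375,-365): 
    s=q[(q[:,1]>lo)&(q[:,1]<lo+10)]; print(lo,len(s),s[:,0].min(),s[:,0].max()) if len(s) else 0
cmd((462,-317.4,60,-1.591),(462,-317.4,29,-1.591))
```

```text
tabtop 576 ((460.8994445800781, -367.48516845703125), (33.4246711730957, 11.911867141723633), 88.67774963378906) [ 459.79734932 -366.68602219  101.48193453] 0.0331462920279594
-395 583 444.41268573992346 476.5239780577672
-385 428 444.9868547349082 476.81026967909327
-375 404 444.8621311605889 476.7984116784808
-365 374 445.4367041230241 477.29250073001384
t 15.4333 tcp [ 462.1 -317.    83.2] yaw -1.5907 tilt [ 0.e+00  1.e-04 -1.e+00] gap 8.0 F [ 0.1  1.2 -1.4] q [-0.24 -0.03 -0.27 -0.   -1.33  0.22]
(462, -317.4, 60, -1.591) delta [0.0004 0.0001 0.0342] spin 0.0003
(462, -317.4, 29, -1.591) delta [0.0004 0.0001 0.0652] spin 0.0003
```

View pics/w8.png

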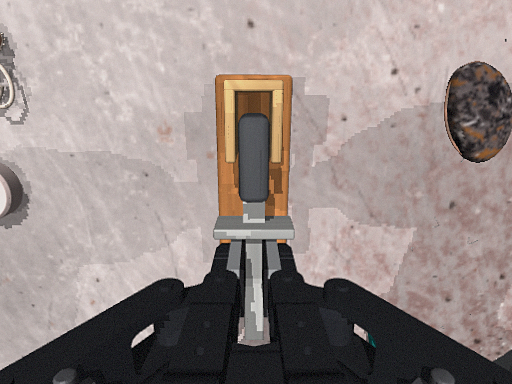

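Emit:
play_rows(delta_pos=[[0,0,0.005],[0,0,0.012],[0,0,0.02],[0,0,0.028],[0,0,0.036],[0,0,0.043],[0,0,0.05],[0,0,0.056],[0,0,0.06],[0,0,0.063],[0,0,0.065],[0,0,0.067],[0,0,0.067]], spin=[0,0,0,0,0,0,0,0,0,0,0,0,0])

```text
time_s: 16.52
tcp_pos: [462.3, -317.4, 16.9]
orientation: [-2.199, 2.243, -0.001]
wrist_force: [-0.2, 0.8, 0.7]
finger_gap: 8.2
```

Run:
```python
from h import *
cmd((462,-317.4,28,-1.591))
c=cam('wrist'); P=cloud(c)
m=(P[...,2]>25)&(P[...,2]<41)&(P[...,1]<-340)&(P[...,1]>-400)&(abs(P[...,0]-461)<12)&(c['img'].max(2)<75)
q=P[m]; print('tabtop',len(q),cv2.minAreaRect(q[:,:2].astype(np.float32)),np.percentile(q[:,2],[10,50,90]),np.polyfit(q[:,1],q[:,2],1)[0])
```

```text
t 16.5167 tcp [ 462.3 -317.4   16.9] yaw -1.5906 tilt [ 6.e-04 -5.e-04 -1.e+00] gap 8.2 F [-0.2  0.8  0.7] q [-0.24  0.03 -0.34  0.   -1.2   0.22]
(462, -317.4, 28, -1.591) delta [ 0.      0.0003 -0.0001] spin 0.0004
tabtop 926 ((461.0566711425781, -372.3912353515625), (42.3938102722168, 20.315458297729492), 88.3512954711914) [28.47629156 34.72718725 37.69460956] 0.07042890136702679
```

Emit:
play_rows(delta_pos=[[0,0,0.0005],[0,0,0.0005],[0,0,0.0005],[0,0,0.0005],[0,0,0.0005],[0,0,0.0005],[0,0,-0.015],[0,0,-0.04],[0,0,-0.07],[0,0,-0.1],[0,0,-0.13],[0,0,-0.15],[0,0,-0.15]], spin=[0,0,0,0,0,0,0,0,0,0,0,0,0], gripper=36)

```text
time_s: 17.65
tcp_pos: [463.8, -318.5, 172.4]
orientation: [-2.198, 2.242, -0.013]
wrist_force: [0.0, -0.6, 0.7]
finger_gap: 30.6
```

Run:
```python
from h import *
c=cam('wrist'); cv2.imwrite('pics/w9.png',c['img']); P=cloud(c)
o=np.array([461.8,-327.4]);th=-.02;R=np.array([[np.cos(th),-np.sin(th)],[np.sin(th),np.cos(th)]])
L=P.copy(); L[...,:2]=(P[...,:2]-o)@R
m=(L[...,2]>28)&(L[...,2]<41)&(abs(L[...,0])<11)&(L[...,1]>-66)&(L[...,1]<-20)&(c['img'].max(2)<75)
q=L[m]; print('tabtop rest frame',len(q),q[:,:2].min(0),q[:,:2].max(0),np.median(q,0),np.polyfit(q[:,1],q[:,2],1)[0])
m=(L[...,2]>14)&(L[...,2]<24)&(abs(L[...,0])<9)&(L[...,1]>0)&(L[...,1]<45)
q=L[m]; print('shank',len(q),np.median(q,0),q[:,2].min(),q[:,2].max(),np.polyfit(q[:,1],q[:,0],1)[0] if len(q) else 0)
t=np.array([618.9,38.5])
cmd((570,-40,250,-1.441))
```

```text
tabtop rest frame 148 [ -9.83371972 -65.38694916] [ 10.1056624  -23.35961505] [ -2.60142674 -39.04504959  35.18954818] -0.039261101953341246
shank 442 [ 0.63688979 21.97628216 18.73769923] 17.07325770955165 20.666911292652546 -0.0035885081942804453
t 17.7 tcp [ 463.1 -317.8  169.4] yaw -1.5908 tilt [ 0.005  -0.0021 -1.    ] gap 30.6 F [ 0.3  0.  -0.8] q [-0.24 -0.06 -0.14  0.   -1.48  0.22]
(570, -40, 250, -1.441) delta [-0.2797 -0.1016 -0.0696] spin -0.1498
```

Run:
```python
from h import *
for n in('scene0.npz','side0.npz','w5.npz'):
    c=load(n);q=cloud(c).reshape(-1,3)
    m=(q[:,2]>6)&(q[:,2]<300)
    g=np.zeros((12,16),int)
    for x,y,z in q[m]:
        i,j=int((x-580)//20),int((y+260)//20)
        if 0<=i<12 and 0<=j<16: g[i,j]=max(g[i,j],z)
    print(n,'rows x 580..820, cols y -260..60');print(g)
```

```text
scene0.npz rows x 580..820, cols y -260..60
[[  6   0   0   6   0   7   0   0   6   6   0  61  63  65  66  62]
 [  0   0   0   6   0   6   7   6   6   0   0  58  63  96  96  96]
 [  0   6   6   0   0   6   6   6   6   6   0   0  61  97  99  97]
 [  7   0   0   0   6   0   0   7   6   0   6   0  64  63  63  63]
 [  0   0   0   0   0   6   7   0   0   0   0   0  63  62  64  63]
 [  0   6   0   6   0   7   7   7   0   6   0   0   0   0   0   0]
 [  7   0   0   0   0   9   7   0   0   0   0   0   0   0   6   8]
 [  0   8   0   0   0   0   0   6   0   7   0   0   0   0   8   0]
 [  0   0   0   0   7   0   7   0   0   0   0   7   0   0   0   6]
 [  7   0   7   0   0   0   0   6   0   6   6  46  46  50  47  46]
 [  0   0   8   7  53  52   0   0   7   8  42  47  42  45  39  40]
 [  0   9   0   9 104 102   0   6   7   0  42  47  37  50  45  49]]
side0.npz rows x 580..820, cols y -260..60
[[  0   0   0   6   0   6   6   7   0   0   0  60  62  63  65  62]
 [  0   0   0   0   7   0   6   0   6   6   0  61  62  96  97  98]
 [  6   9   0   0   6   0   6   0   0   0   0  11  64  96  95  94]
 [  0  
[... 741 characters left out ...]
   0   0  59  60   0   0   0]
 [  0   0   0 259 254 231   0   0   0   0   0  59  59   0   0   0]
 [  0   0   0   0 253 241   0   0   0   0   0   0   0   0   0   0]
 [  0   0   0   0 249   0   0   0   0   0   0   0   0   0   0   0]
 [  0   0   0   0   0   0   0   0   0   0   0   0   0   0   0   0]
 [  0   0   0   0   0   0   0   0   0   0   0   0   0   0   0   0]
 [  0   0   0   0   0   0   0   0   0   0   0   0   0   0   0   0]
 [  0   0   0   0   0   0   0   0   0   0   0   0   0   0   0   0]
 [  0   0   0   0   0   0   0   0   0   0   0  44  44  44   0   0]
 [  0   0   0   0  68  63   0   0   0   0  44  45  43  32  32   0]
 [  0   0   0  62  69  68   0   0   0   0  44  44  47  49  46  46]]
```

Emit:
play_rows(delta_pos=[[-0.02,-0.007,-0.02],[-0.045,-0.016,-0.04],[-0.075,-0.027,-0.06],[-0.105,-0.038,-0.07],[-0.135,-0.049,-0.07],[-0.165,-0.06,-0.07],[-0.195,-0.071,-0.07],[-0.225,-0.082,-0.07],[-0.255,-0.093,-0.07],[-0.275,-0.1,-0.07],[-0.28,-0.102,-0.07],[-0.28,-0.102,-0.07],[-0.28,-0.102,-0.07]], spin=[-0.012,-0.024,-0.036,-0.05,-0.065,-0.08,-0.095,-0.11,-0.125,-0.14,-0.15,-0.15,-0.15])

```text
time_s: 18.78
tcp_pos: [569.3, -39.5, 235.4]
orientation: [2.36, -2.071, -0.001]
wrist_force: [1.0, 0.0, -0.2]
finger_gap: 30.9
```

Run:
```python
from h import *
c=cam('wrist'); cv2.imwrite('pics/w10.png',c['img']); P=cloud(c)
m=(P[...,2]>89)&(P[...,2]<100)&(abs(P[...,0]-619)<25)&(abs(P[...,1]-38)<45)
q=P[m]; print('bar',len(q),cv2.minAreaRect(q[:,:2].astype(np.float32)),np.median(q,0))
m=(P[...,2]>54)&(P[...,2]<63)&(abs(P[...,0]-622)<75)&(abs(P[...,1]-38)<80)&(P[...,0]>565)
m=cv2.morphologyEx(m.astype(np.uint8),cv2.MORPH_OPEN,np.ones((3,3)))>0
q=P[m]; print('plate',len(q),cv2.minAreaRect(q[:,:2].astype(np.float32)))
cmd((619,38,130,-1.441),(619,38,84,-1.441))
```

```text
bar 435 ((622.6499633789062, 29.255598068237305), (14.212152481079102, 42.030696868896484), 6.732565879821777) [623.50170827  22.98553469  94.15098602]
plate 6852 ((615.7386474609375, 37.33663558959961), (113.84148406982422, 116.39427947998047), 6.674840927124023)
t 18.8333 tcp [569.2 -40.  235.9] yaw -1.4417 tilt [-8.e-04 -4.e-04 -1.e+00] gap 30.9 F [-0.6 -0.5 -0.2] q [ 0.28 -0.04  0.    0.   -1.61 -0.15]
(619, 38, 130, -1.441) delta [-0.071  -0.0595  0.1168] spin -0.0007
(619, 38, 84, -1.441) delta [-0.071  -0.0595  0.1628] spin -0.0007
```

Emit:
play_rows(delta_pos=[[-0.02,-0.016,0.01],[-0.04,-0.034,0.025],[-0.06,-0.051,0.045],[-0.071,-0.06,0.07],[-0.071,-0.06,0.095],[-0.071,-0.06,0.115],[-0.071,-0.06,0.13],[-0.071,-0.06,0.143],[-0.071,-0.06,0.153],[-0.071,-0.06,0.16],[-0.071,-0.06,0.162],[-0.071,-0.06,0.162],[-0.071,-0.06,0.162]], spin=[0,0,0,0,0,0,0,0,0,0,0,0,0], gripper=40)

```text
time_s: 19.92
tcp_pos: [620.4, 38.8, 75.3]
orientation: [-2.36, 2.072, -0.002]
wrist_force: [0.2, -0.2, -0.0]
finger_gap: 34.4
```

Emit:
play_rows(delta_pos=[[0,0,0],[0,0,0],[0,0,0],[0,0,0],[0,0,0],[0,0,0]], spin=[0,0,0,0,0,0], gripper=0, grip_force=60)

```text
time_s: 20.42
tcp_pos: [620.5, 39.0, 75.6]
orientation: [-2.36, 2.071, -0.002]
wrist_force: [-0.1, 0.9, 5.3]
finger_gap: 13.1
```

Emit:
play_rows(delta_pos=[[0,0,-0.002],[0,0,-0.005],[0,0,-0.01],[0,0,-0.018],[0,0,-0.028],[0,0,-0.04],[0,0,-0.055],[0,0,-0.068],[0,0,-0.075],[0,0,-0.075]], spin=[0,0,0,0,0,0,0,0,0,0])

```text
time_s: 21.25
tcp_pos: [620.9, 39.0, 152.4]
orientation: [-2.359, 2.07, -0.004]
wrist_force: [0.5, -0.1, -1.2]
finger_gap: 13.2
```

Run:
```python
from h import *
cmd((668,-106,140,-1.441),(668,-106,39,-1.441))
c=cam('wrist'); cv2.imwrite('pics/w11.png',c['img']); P=cloud(c)
m=(P[...,2]>115)&(P[...,2]<150)&(P[...,1]<80)&(P[...,1]>-60)&(c['img'].max(2)>110)
q=P[m]; 
if len(q)>50:
    A=np.c_[q[:,:2],np.ones(len(q))]; s=np.linalg.lstsq(A,q[:,2],rcond=None)[0]; print('plate plane',len(q),s,q.min(0),q.max(0),np.median(q,0))
```

```text
t 21.25 tcp [620.9  39.  152.4] yaw -1.4407 tilt [ 4.3e-03  8.0e-04 -1.0e+00] gap 13.2 F [ 0.5 -0.1 -1.2] q [ 0.38  0.1  -0.01  0.   -1.46 -0.25]
(668, -106, 140, -1.441) delta [ 0.1499 -0.0278  0.0235] spin 0.0003
(668, -106, 39, -1.441) delta [ 0.15   -0.0273  0.1245] spin 0.0003
plate plane 25803 [2.73726985e-03 4.87919861e-03 1.33812314e+02] [541.9427495  -25.03633576 129.04023023] [677.87765863  73.70040364 149.99889113] [618.11433011  12.36080087 135.49935662]
```

Emit:
play_rows(delta_pos=[[0.004,-0.001,0],[0.012,-0.002,0],[0.024,-0.004,0],[0.038,-0.007,0],[0.052,-0.01,0],[0.066,-0.012,0],[0.08,-0.015,0],[0.094,-0.017,0],[0.108,-0.02,0],[0.122,-0.022,0],[0.134,-0.025,0],[0.144,-0.027,0.005],[0.15,-0.027,0.015],[0.15,-0.027,0.028],[0.15,-0.027,0.042],[0.15,-0.027,0.056],[0.15,-0.027,0.07],[0.15,-0.027,0.083],[0.15,-0.027,0.095],[0.15,-0.027,0.1]], spin=[0,0,0,0,0,0,0,0,0,0,0,0,0,0,0,0,0,0,0,0])

```text
time_s: 22.97
tcp_pos: [664.9, -105.9, 46.3]
orientation: [2.36, -2.071, -0.004]
wrist_force: [-0.5, 0.6, -2.2]
finger_gap: 12.8
```

Run:
```python
from h import *
cmd((668,-106,41.6,-1.441))
```

```text
t 22.9667 tcp [ 664.9 -105.9   46.3] yaw -1.4405 tilt [-3.3e-03  1.0e-04 -1.0e+00] gap 12.8 F [-0.5  0.6 -2.2] q [ 0.14  0.29  0.01 -0.   -1.3  -0.01]
(668, -106, 41.6, -1.441) delta [ 0.0005 -0.0031  0.0157] spin 0.0005
```

Emit:
play_rows(delta_pos=[[0,0,0.003],[0,0,0.006],[0,0,0.009],[0,0,0.012],[0,0,0.014],[0,0,0.016],[0,0,0.018],[0,0,0.02],[0,0,0.02],[0,0,0.02]], spin=[0,0,0,0,0,0,0,0,0,0])

```text
time_s: 23.8
tcp_pos: [666.4, -106.4, 30.6]
orientation: [-2.361, 2.072, -0.002]
wrist_force: [-4.2, 0.8, 6.0]
finger_gap: 13.2
```

Run:
```python
from h import *
cmd((668,-106,41.6,-1.441))
```

```text
t 23.8 tcp [ 666.4 -106.4   30.6] yaw -1.4405 tilt [ 1.e-03 -4.e-04 -1.e+00] gap 13.2 F [-4.2  0.8  6. ] q [ 0.14  0.3  -0.    0.   -1.26 -0.01]
(668, -106, 41.6, -1.441) delta [-0.0002 -0.0017 -0.    ] spin 0.0005
```

Seated exactly at the expected height (30.6 mm, 6 N). Release and retreat.

Emit:
play_rows(delta_pos=[[0,0,0],[0,0,0],[0,0,0],[0,0,0],[0,0,0],[0,0,0],[0,0,-0.015],[0,0,-0.04],[0,0,-0.07],[0,0,-0.1],[0,0,-0.13],[0,0,-0.16],[0,0,-0.18],[0,0,-0.18],[0,0,-0.18]], spin=[0,0,0,0,0,0,0,0,0,0,0,0,0,0,0], gripper=40)

```text
time_s: 25.05
tcp_pos: [666.7, -106.3, 211.1]
orientation: [-2.359, 2.071, -0.003]
wrist_force: [0.7, 0.0, -0.8]
finger_gap: 34.2
```

Run:
```python
from h import *
cmd((668,-106,41.6,-1.441))
c=cam('wrist'); cv2.imwrite('pics/w12.png',c['img']); P=cloud(c)
m=(P[...,2]>8)&(P[...,2]<20)&(abs(P[...,0]-665)<60)&(abs(P[...,1]+106)<60)
q=P[m];A=np.c_[q[:,:2]-[665,-106],np.ones(len(q))]; print('lid plate (expect z 13)',len(q),np.linalg.lstsq(A,q[:,2],rcond=None)[0])
m=(P[...,2]>40)&(P[...,2]<60)&(abs(P[...,0]-665)<30)&(abs(P[...,1]+106)<45); q=P[m]; print('bar top (expect 49)',len(q),np.median(q,0))
c=cam('side');P=cloud(c);o=np.array([461.8,-327.4]);th=-.02;R=np.array([[np.cos(th),-np.sin(th)],[np.sin(th),np.cos(th)]])
L=P.copy(); L[...,:2]=(P[...,:2]-o)@R
m=(L[...,2]>12)&(L[...,2]<24)&(abs(L[...,0])<9)&(L[...,1]>0)&(L[...,1]<48); q=L[m]; print('shank',len(q),np.median(q,0))
s=c['img'];w=cv2.resize(s[190:350,270:430],(640,640)); a=cv2.imread('pics/w12.png');cv2.imwrite('pics/final.png',cv2.resize(np.hstack([w,cv2.resize(a,(853,640))]),(800,343)))
```

```text
t 25.05 tcp [ 666.7 -106.3  211.1] yaw -1.4408 tilt [ 3.2e-03  2.0e-04 -1.0e+00] gap 34.2 F [ 0.7  0.  -0.8] q [ 0.14  0.24  0.25  0.   -1.58 -0.01]
(668, -106, 41.6, -1.441) delta [-0.0002 -0.0008  0.1805] spin 0.0002
lid plate (expect z 13) 8823 [-3.52080497e-03  1.83745269e-04  1.38208591e+01]
bar top (expect 49) 817 [ 666.75842035 -108.55698025   49.27739802]
shank 67 [-2.53888483 24.99127353 17.37758822]
```

View pics/final.png

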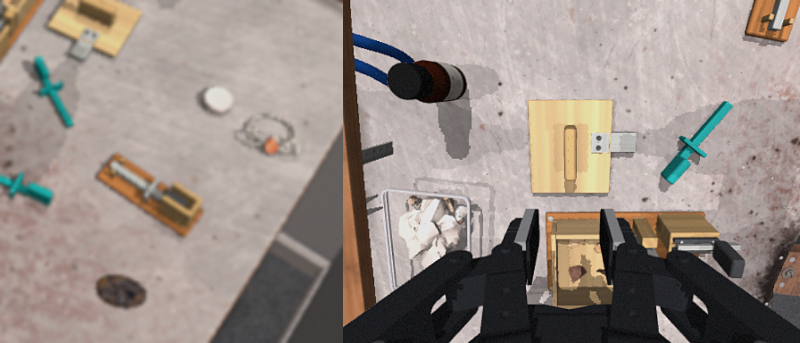

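The lid lies flat beside the crate, and the pin lies in its rest with the tab in the pocket and the tip in the fork. I'm handing the job in.

```bash
python3 -c "
from station import *
print(close_job())"
```

```text
the job is handed in; nothing more can be done
None
```

The job is done and handed in at about 25 s of the 56 s allowed. The hand-in gave no verdict.

- **Lock bar and pin:** I drew the lock bar back about 21.5 mm and pulled the pin out of the staples by its tab. I laid it on the bare worktop, let go, took it again by the shank and set it in the rest.
- **Lid:** I lifted the lid off by its grip and laid it right way up beside the crate.

**Last checks**
- **Pin in the rest:** The close wrist view put the shank about 0.6 mm off the rest's centre line and lined up with it. Its top was at 18.7 mm, where 18 mm is expected. The coarser side camera read -2.5 mm off centre and 17.4 mm. The two disagree by about 3 mm, but both are inside the 7 mm limit. The last picture shows the tab in the pocket and the tip in the fork.
- **Lid:** The plate's tilt is about 0.004 rad. The grip bar's top is at 49.3 mm (49 mm expected), and the lid lies about 150 mm from the crate's centre.
- **Things to leave alone:** The arm did not go near the clamp, the tablet or the cuff. The tablet and the dark object I took for the cuff show no sign of having moved. I did not measure these three again at the end.

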